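# Fit and lock the shredding disc of the pickle stall's vegetable cutter

## Task

The vegetable cutter has been washed; refit its shredding disc. Set the disc on the drive shaft, turn it until it drops over the two drive pins and lies flush on the flange, then put the locking knob on the shaft end, push it down and give it a quarter turn clockwise so that it locks, and let go. Leave the two jars and the pusher as they stand.

Things in the scene. Friction and masses are not known exactly. Their poses are not given: they have to be found in the camera images.
- machine: Vegetable cutter, white, 365 x 250 mm, fixed, placed elsewhere each time. Origin: on the table under the shaft; z up; x = its rear. Feed head lifted off, so the round chamber, 212 mm inside, is open above; its rim is 180 mm above the table, the motor cover behind it 184 mm (hinge ears 198 mm).
- seat (a point): Centre of the drive flange (90 mm across, 165 mm above the table): the flat face on which the disc must lie. Two drive pins, 8 mm thick, 8 mm high, tips bevelled, stand on it 36 mm either side of the shaft. The shaft and pins have stopped at any angle, held still by the gearbox. That angle is not reported (this frame turns with the machine only): see it or feel for it.
- shaft_end (a point): Top of the upright shaft, 51 mm above the flange. The shaft is 26 mm thick up to 29 mm above the flange, tapers, and is 10.4 mm thick from 35 mm up to the end. A cross-pin 6 mm thick, 24 mm long goes through it, centre 47 mm above the flange, lying on the line of the two drive pins.
- disc: Shredding disc, 185 mm across, 0.44 to 0.72 kg, flat on the table, right way up. Origin: centre of its underside; z up. Middle 100 mm across, 8 mm thick; toothed steel rim 3 to 8 mm above the underside. Holes right through: 29 mm at the centre; 11 mm at x = +36 and x = -36 mm (y = 0) for the drive pins. Turned wrongly it sits 8 mm high on the pin tips; turned right it drops. Fits either way round.
- hub (a point): Centre of the top of the disc's hub, 36 mm above the disc's underside; frame as the disc's. The hub is a grey square block, 48 x 48 mm, sides along x and y, 8 to 36 mm above the underside, with the 29 mm hole through it: take the disc by it.
- knob: Locking knob, black, 48 mm across, 0.15 kg, upright on the table. Origin: centre of the foot of its steel skirt; z up. A slot in its underside, 9.6 mm wide, along x like the bar on top, takes the cross-pin, so it goes on with bar and cross-pin in line. The skirt then stands on the hub (foot 36 mm above the flange), the cross-pin at the slot's mouth.
- bar (a point): Centre of the top of the knob's grip bar (44 mm along x, 14 mm thick, 28 to 55 mm above the foot). Push down 6.5 to 8 mm (the skirt's spring gives 3 to 10 N; solid stop at 8), then turn clockwise seen from above 90 degrees to a stop; let go, it springs up 2.5 mm into its notch: locked, foot 32.5 mm above the flange, bar square to the line of the pins.
- jar_large: Large closed preserving jar, 84 mm across, 126 mm high; origin: centre of its underside. To be left alone.
- jar_small: Small closed preserving jar, 68 mm across, 86 mm high; origin: centre of its underside. To be left alone.
- pusher: White pusher of the cutter's feed tube, standing, 58 mm across, 108 mm high; origin: centre of its underside. To be left alone.
Mind the look-alikes: they are no part of the job. Several things look just like the knob: the one meant starts nearest to the robot's base.

How it is judged:
On the way:
1. the disc lies flush on the flange, its holes over the drive pins (z of disc in the frame of seat below 0.0025 m and horizontal distance between disc and seat below 0.003 m and angle between disc's own z axis and vertical below 0.035 rad), for 0.2 s.
At the end, for the whole second after the job is handed in: Disc flush on the flange (within 2.5 mm, level to 2 degrees, centred to 3 mm); knob locked over it: foot 30.5 to 34.5 mm above the flange, upright, centred to 4 mm, its bar across the disc's line of holes to 14 degrees; both still; jars and pusher not moved by over 20 mm (all of step 1 and z of knob in the frame of seat between 0.0305 and 0.0345 m and horizontal distance between knob and seat below 0.004 m and angle between the x axis of knob and the y axis of disc, either way round below 0.25 rad and angle between knob's own z axis and vertical below 0.12 rad and linear speed of each of knob, disc below 0.02 m/s); the robot touches nothing.
It fails at once if a jar or the pusher is moved more than 20 mm or tipped over (distance of any of jar_large, jar_small, pusher from where it was at the start of the episode above 0.02 m).
It also fails if it takes over 69 s, if anything falls off the work surface, if the arm or the gripper's body presses on something with over 40 N, if the wrist force passes 120 N, or if a joint passes its speed limit or range.

## Robot

A 6-joint arm with a two-finger parallel gripper is mounted at the origin on the work surface. World frame = base frame: x ahead of the robot, y to its left, z up, the work surface at z = 0. Lengths are in m, angles in rad, forces in N, time in s.
With the tool pointing down it reaches from about 0.35 to 0.975 m from the base axis. Payload 4.9 kg.
Tool frame: the origin (TCP) lies at the very end of the fingers, on their centre line; the grasp point (between the pads) lies 19 mm behind it; z points along the fingers, y is the line along which they close (so a half turn about z gives the same grasp; the last joint's range is limited). The gripper opens to 85 mm and grips with 20 to 120 N. Pads are 22 mm wide; open, the fingers measure 114 mm over their backs; the gripper's body (76 mm by 85 mm) begins 54 mm behind the grasp point. The pads swing forward as they close: fully open they stand 13 mm farther back than shut.
Start: joints at [1.202, 0.053, 1.613, -0, 1.476, -0.119], TCP at [0.154, 0.606, 0.231] pointing down, gripper open.
Joint ranges: [-3.01, 3.01], [-1.01, 2.22], [0.06, 2.58], [-1.02, 4.17], [0.09, 2.62], [-3.14, 3.14]. Speed limits (rad/s): [2.57, 2.57, 3.14, 3.14, 3.14, 3.14].

## Interface

Orientations are given as a rotation vector (axis times angle).
In Python, from station import ctrl, imaging gives the robot as it stands.
- The arm moves only by the tool play_rows, never from a script. Its argument "series" is a list of rows, each a list of 3 entries, a list of its own where there are three numbers: the opening, from 0 (shut) to 1 (fully open), then the shift along the tool's x, y, z each as a share of 0.05 m, from -1 to 1, then the turn, a rotation vector about the tool's x, y, z each as a share of 8 degrees, from -1 to 1. In form: [[grip, [dx, dy, dz], [ax, ay, az]], ...]. A call has 1 to 8 rows; each row shifts and turns the commanded pose from where the row before left it, along the tool's axes as they then stand; what a row does not reach is not made up. A row lasts 1/8 s, in which the tool goes at most 62.5 mm and 10.7 degrees, less where a joint would pass 70% of its speed; a pose out of reach is approached as far as the arm can. A call with a number of a shift or a turn outside -1 to 1 is refused whole. A call with a gripper value outside its range is refused whole. The fingers move at their own pace and stop on an object; "force" is the grip in N (left out, the last holds). Time passes only in rows, so rows that do not move let the fingers close. It gives the time, the measured TCP pose, the force, the opening and the grip force at its end, in the units of the state.
- ctrl.get_obs(): the state, without advancing time (a new reading comes with each control period).
- imaging.get_image(name): name is "scene" or "top" or "wrist"; returns a dict with "color" (384x512x3 uint8, blue, green, red), "fx", "fy", "cx", "cy" (pixels), "D" ([k1, k2, p1, p2, k3] as OpenCV has them; the pictures are not rectified), "extrinsics" (4x4, takes a point from world to camera coordinates); the wrist camera has in their place "hand_eye" (4x4, takes a point from camera to tool coordinates, whose origin is the TCP and whose axes are the flange's). Camera axes: x right, y down, z forward; pixel columns grow to the right and rows downward; lengths in m; the calibration is good to about 2 mm. A picture is of the moment at which its call begins: read the wrist's pose just before it. There is no depth.
- ctrl.finish_job(): hands the job in; it is judged then, once.
The state is a dict: "t": time; "q": joint angles; "dq": joint speeds; "effort": joint torques, N m; "tool_pos": TCP position; "tool_rot": TCP orientation; "contact_force": force on the tool from outside, world axes, zero at the start; "wrist_torque": the same for the moment, N m; "opening": finger opening in m; "grip_force": force on a finger pad.
Only numpy, scipy, OpenCV 4.12 (cv2) and the standard library are available. Lean on these libraries where they do the work, as an engineer would, in place of code of your own. Each camera call takes 0.05 s, during which the arm holds its last target. There are 200 camera calls.

## Working session

There is one attempt and no reset: what is moved stays moved. The work goes in short steps, Python scripts to look and compute and a tool call to move; the robot and the scene stay as the last step left them, time stands still between calls to the robot, and variables do not carry over. Pictures are saved under pics/ and viewed, at most 10 in all, crops included, and the job is handed in when it is done.

Besides the shell and the picture viewer there is one more tool, called after "Emit:" as name(argument=value, ...) on one line, values as JSON. play_rows: Moves the arm, as the interface text tells. Shift numbers are shares of 0.05 m and turn numbers shares of 8 degrees, none past 1 either way. Its arguments: {"type":"object","properties":{"series":{"type":"array"},"force":{"type":"number"}},"required":["series"]}

```bash
mkdir -p pics; ls; cat > h.py <<'E'
import numpy as np, cv2
from scipy.spatial.transform import Rotation as R
from station import ctrl, imaging
def cam(name):
    o=ctrl.get_obs(); im=imaging.get_image(name)
    K=np.array([[im['fx'],0,im['cx']],[0,im['fy'],im['cy']],[0,0,1]]); D=np.array(im['D'],float)
    if 'extrinsics' in im: T=np.linalg.inv(np.array(im['extrinsics']))
    else:
        W=np.eye(4); W[:3,:3]=R.from_rotvec(o['tool_rot']).as_matrix(); W[:3,3]=o['tool_pos']
        T=W@np.array(im['hand_eye'])
    return im['color'],K,D,T
def onplane(uv,z,c):
    _,K,D,T=c
    p=cv2.undistortPoints(np.array(uv,float).reshape(-1,1,2),K,D).reshape(-1,2)
    d=np.c_[p,np.ones(len(p))]@T[:3,:3].T
    return T[:3,3]+d*((z-T[2,3])/d[:,2])[:,None]
def proj(P,c):
    _,K,D,T=c; E=np.linalg.inv(T)
    return cv2.projectPoints(np.array(P,float).reshape(-1,1,3),cv2.Rodrigues(E[:3,:3])[0],E[:3,3],K,D)[0].reshape(-1,2)
E
python3 - <<'E'
from h import *
import pickle
cs={n:cam(n) for n in('top','scene','wrist')}
pickle.dump(cs,open('c0.pkl','wb'))
for n,c in cs.items(): cv2.imwrite(f'pics/{n}0.png',c[0]); print(n,c[3].round(3).tolist(),c[1][0,0])
cv2.imwrite('pics/two.png',cv2.resize(cs['top'][0],(800,600),interpolation=cv2.INTER_CUBIC))
o=ctrl.get_obs();print(o['t'],o['tool_pos'],R.from_rotvec(o['tool_rot']).as_matrix().round(3))
E
```

```text
pics
top [[0.003, -0.996, 0.093, 0.497], [-1.0, -0.002, 0.002, 0.044], [-0.001, -0.093, -0.996, 1.555], [0.0, 0.0, 0.0, 1.0]] 442.1702267116659
scene [[-0.568, 0.437, -0.697, 1.538], [0.823, 0.286, -0.491, 0.726], [-0.015, -0.853, -0.522, 0.847], [0.0, 0.0, 0.0, 1.0]] 393.7367049338837
wrist [[0.247, 0.926, 0.285, 0.082], [0.969, -0.236, -0.074, 0.623], [-0.001, 0.295, -0.956, 0.372], [0.0, 0.0, 0.0, 1.0]] 284.5651249693082
0.15 [0.15433623 0.60514623 0.23034899] [[-0.969  0.247 -0.001]
 [ 0.247  0.969 -0.001]
 [ 0.    -0.002 -1.   ]]
```

View pics/two.png

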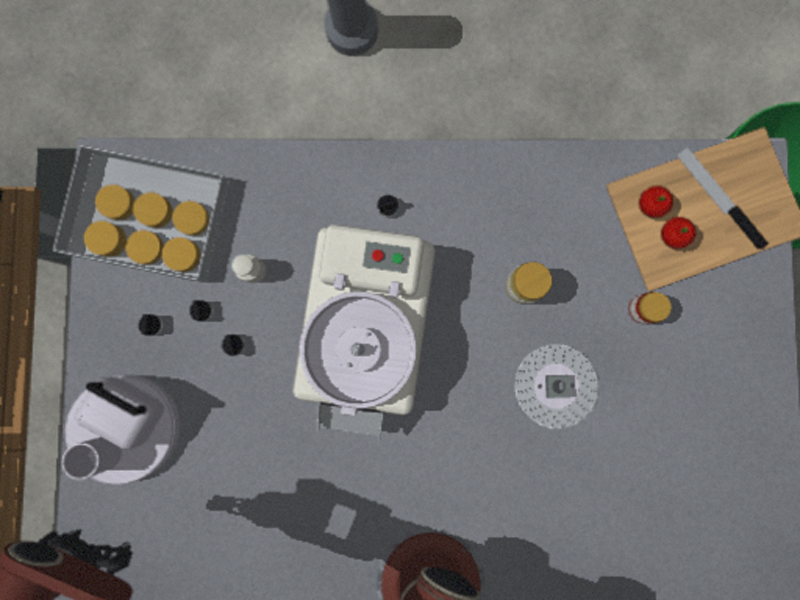

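View pics/scene0.png

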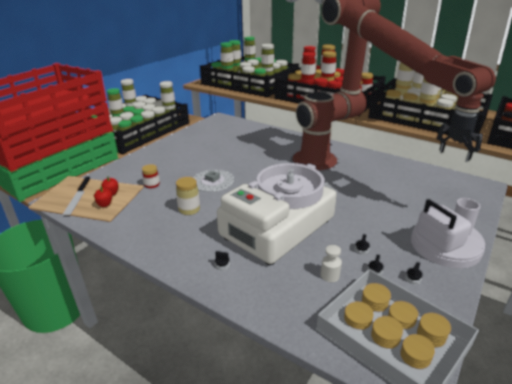

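Top view at 800x600: disc at (557,386), machine shaft near (358,348), and knob look-alikes at (232,345), (200,310), (150,324) and (388,205). The base is near (432,570), so the knob at (232,345) is nearest. The jars are at (530,283) and (655,307), the pusher at (247,267).

```bash
python3 - <<'E'
from h import *
import pickle
cs=pickle.load(open('c0.pkl','rb')); c=cs['top']; s=.64
for n,p,z in [('disc hub',(560,386),.036),('disc rim',(557,386),.008),('shaft',(358,348),.216),('chamber rim',(359,348),.18),('flange',(360,349),.165)]+[('knob',p,.05) for p in((232,345),(200,310),(150,324),(388,205))]:
    q=onplane([[p[0]*s,p[1]*s]],z,c)[0]; print(n,q.round(3),np.hypot(*q[:2]).round(3))
im=c[0]
t=[cv2.resize(im[int(y*s)-h:int(y*s)+h,int(x*s)-h:int(x*s)+h],(390,390),interpolation=cv2.INTER_CUBIC) for x,y,h in((557,386,30),(358,348,30))]
t2=[cv2.resize(im[int(y*s)-h:int(y*s)+h,int(x*s)-h:int(x*s)+h],(195,195),interpolation=cv2.INTER_CUBIC) for x,y,h in((232,345,15),)]
w=cv2.resize(cs['wrist'][0],(260,195))
a=np.hstack(t); b=np.zeros((195,a.shape[1],3),np.uint8); b[:,:195]=t2[0]; b[:,200:460]=w
cv2.imwrite('pics/crop.png',np.vstack([a,b]))
E
```

```text
disc hub [ 0.422 -0.284  0.036] 0.508
disc rim [ 0.42  -0.283  0.008] 0.507
shaft [0.502 0.143 0.216] 0.522
chamber rim [0.502 0.143 0.18 ] 0.522
flange [0.5   0.142 0.165] 0.52
knob [0.509 0.428 0.05 ] 0.664
knob [0.584 0.499 0.05 ] 0.768
knob [0.554 0.605 0.05 ] 0.82
knob [0.818 0.092 0.05 ] 0.823
```

View pics/crop.png

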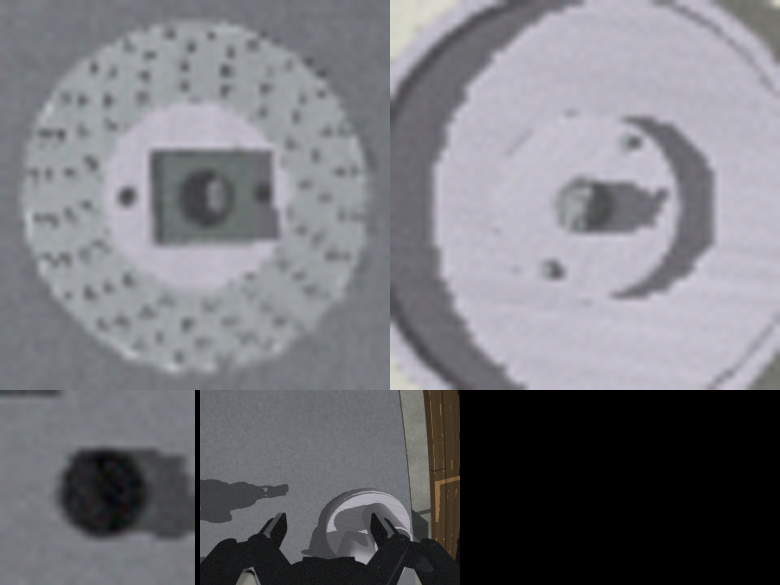

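Crop: the disc's holes are at (127,195) and (264,190), so their line is nearly along world y. The flange pins are at (552,269) and (630,142), giving a line near -32°. Next I move over the knob for a close look.

Emit:
play_rows(series=[[1, [0, 0, -1], [0, 0, 0]], [1, [-1, -0.2, -0.6], [0, 0, 0]], [1, [-1, -0.2, 0], [0, 0, 0]], [1, [-1, -0.2, 0], [0, 0, 0]], [1, [-1, -0.3, 0], [0, 0, 0]], [1, [-1, -0.3, 0], [0, 0, 0]], [1, [-1, -0.3, 0], [0, 0, 0]], [1, [-1, -0.2, 0], [0, 0, 0]]], force=60)

```text
t: 1.15
tool_pos: [0.4738, 0.4355, 0.311]
tool_rot: [-0.392, -3.117, 0.0]
contact_force: [0.3, 0.9, 0.1]
opening: 0.0855
grip_force: 0.0
```

Emit:
play_rows(series=[[1, [-0.8, 0, 0.6], [0, 0, 0]], [1, [0, 0, 0], [0, 0, 0]], [1, [0, 0, 0], [0, 0, 0]]])

```text
t: 1.52
tool_pos: [0.5109, 0.427, 0.2811]
tool_rot: [-0.391, -3.116, 0.0]
contact_force: [0.5, 0.6, 0.8]
opening: 0.0855
grip_force: 0.0
```

```bash
cat >> h.py <<'E'
def st():
    o=ctrl.get_obs(); M=R.from_rotvec(o['tool_rot']).as_matrix()
    return o,np.array(o['tool_pos']),M,np.degrees(np.arctan2(M[1,1],M[0,1]))
def plan(pos,yang=None):
    """shift (units of 5cm) in present tool axes; turn about tool z (units of 8deg, + = clockwise) for y axis angle yang mod 180"""
    o,p,M,y=st(); d=M.T@(np.array(pos)-p)/.05
    print('t',round(o['t'],2),'p',p.round(4),'yaw',y.round(2),'tilt',M[:2,2].round(4),'open',round(o['opening'],4),'F',np.round(o['contact_force'],1))
    print('shift now-axes',d.round(3))
    if yang is not None:
        k=(y-yang+90)%180-90; th=np.radians(y-k)
        Y=np.array([np.cos(th),np.sin(th),0]);Z=np.array([0,0,-1.]);X=np.cross(Y,Z)
        dd=np.array(pos)-p; print('turn',(k/8).round(3),'shift after turn',(np.array([X@dd,Y@dd,Z@dd])/.05).round(3))
        N=np.c_[X,Y,Z]; print('full turn rotvec/8deg',(np.degrees(R.from_matrix(M.T@N).as_rotvec())/8).round(3))
E
python3 - <<'E'
from h import *
o=ctrl.get_obs();print(o['t'],o['tool_pos'],np.array(o['contact_force']).round(1))
c=cam('wrist'); cv2.imwrite('pics/w1.png',c[0])
import pickle; pickle.dump(c,open('c1.pkl','wb'))
E
```

```text
1.525 [0.51092045 0.42696092 0.28108782] [0.5 0.6 0.8]
```

View pics/w1.png

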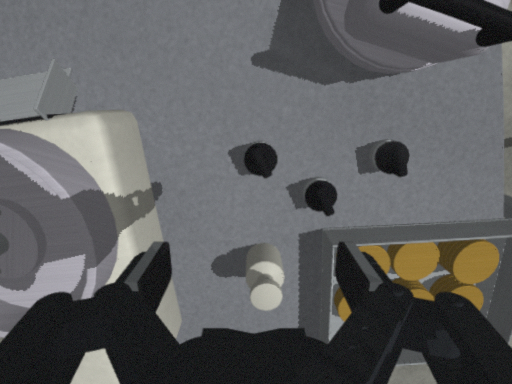

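Wrist view: the target knob is at (261,158), other knobs at (320,195) and (392,156), pusher at (265,280). The knob is black, so I'll brighten a crop for the bar.

```bash
python3 - <<'E'
from h import *
import pickle
c=pickle.load(open('c1.pkl','rb'))
print(onplane([[261,155],[265,176]],.0,c).round(3),onplane([[261,155],[265,176]],.055,c).round(3), proj([[.509,.428,0],[.509,.428,.055]],c))
a=c[0][125:190,225:300].astype(float)
cv2.imwrite('pics/k.png',cv2.resize(np.clip(a*4,0,255).astype(np.uint8),None,fx=8,fy=8,interpolation=cv2.INTER_CUBIC))
E
```

```text
[[0.512 0.439 0.   ]
 [0.545 0.437 0.   ]] [[0.502 0.44  0.055]
 [0.531 0.438 0.055]] [[253.62255213 155.01320745]
 [253.69472826 162.12464389]]
```

View pics/k.png

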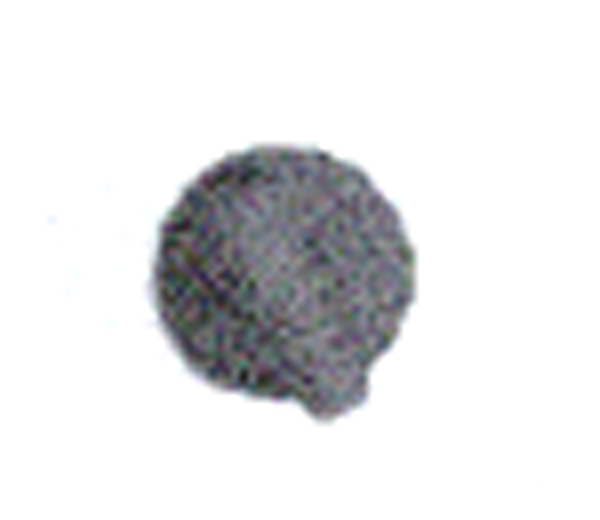

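```bash
python3 - <<'E'
from h import *
plan([.50,.142,.34],58.4)
E
```

```text
t 1.57 p [0.5108 0.4274 0.2821] yaw 75.74 tilt [0.0004 0.0007] open 0.0857 F [-0.2  0.1  0.7]
shift now-axes [-1.198 -5.585 -1.163]
turn 2.167 shift after turn [-2.808 -4.975 -1.159]
full turn rotvec/8deg [6.000e-03 1.000e-03 2.167e+00]
```

Emit:
play_rows(series=[[1, [0, 0, -0.6], [0, 0, 1]], [1, [0, 0, -0.56], [0, 0, 1]], [1, [0, 0, 0], [0, 0, 0.17]], [1, [-0.5, -1, 0], [0, 0, 0]], [1, [-0.5, -1, 0], [0, 0, 0]], [1, [-0.6, -1, 0], [0, 0, 0]], [1, [-0.6, -1, 0], [0, 0, 0]], [1, [-0.6, -0.98, 0], [0, 0, 0]]])

```text
t: 2.58
tool_pos: [0.4987, 0.1402, 0.3382]
tool_rot: [-0.852, -3.023, 0.0]
contact_force: [1.1, -0.5, 0.3]
opening: 0.0855
grip_force: 0.0
```

Emit:
play_rows(series=[[1, [0, 0, 0], [0, 0, 0]], [1, [0, 0, 0], [0, 0, 0]]])

```text
t: 2.82
tool_pos: [0.4993, 0.1419, 0.3386]
tool_rot: [-0.855, -3.022, -0.001]
contact_force: [0.4, 0.2, 0.0]
opening: 0.0851
grip_force: 0.0
```

```bash
python3 - <<'E'
from h import *
plan([.50,.142,.34],58.4)
c=cam('wrist'); cv2.imwrite('pics/w2.png',c[0])
import pickle; pickle.dump(c,open('c2.pkl','wb'))
a=c[0]; print(proj([[.502,.143,.216],[.502,.143,.165]],c))
u,v=proj([[.502,.143,.18]],c)[0].astype(int)
cv2.imwrite('pics/w2c.png',cv2.resize(a[max(v-110,0):v+110,max(u-145,0):u+145],None,fx=2.7,fy=2.7,interpolation=cv2.INTER_CUBIC)); print(u,v)
E
```

```text
t 2.83 p [0.4993 0.1419 0.3386] yaw 58.4 tilt [-0.0007  0.0006] open 0.0851 F [0.4 0.2 0. ]
shift now-axes [-0.011  0.009 -0.028]
turn 0.0 shift after turn [-0.011  0.009 -0.028]
full turn rotvec/8deg [ 0.001 -0.007  0.   ]
[[255.40400106 186.78750528]
 [255.01933928 174.39517283]]
255 177
```

View pics/w2c.png

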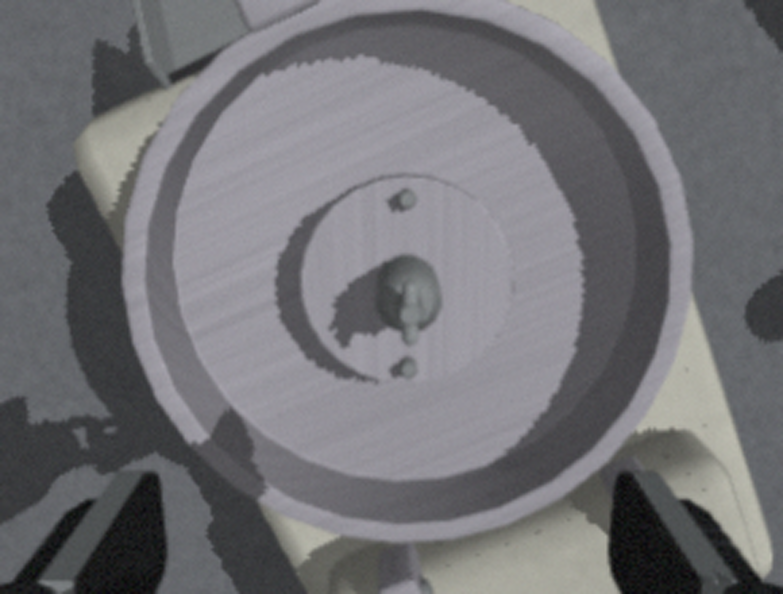

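The crop shows the pin tops at (407,198) and (407,366), the cross-pin in line with them, and the shaft tip near (408,300). The flange edge spans 300–512 across.

```bash
python3 - <<'E'
from h import *
import pickle
c=pickle.load(open('c2.pkl','rb'))
f=lambda x,y:(x/2.7+110-.3,y/2.7+67-.3)
p=onplane([f(407,198),f(407,366)],.173,c); d=p[0]-p[1]
print(p.round(4),p.mean(0).round(4),np.hypot(*d[:2]),np.degrees(np.arctan2(d[1],d[0])))
print('flange',onplane([f(300,280),f(512,280),f(406,177),f(406,383)],.165,c).round(4))
print('rim outer l/r',onplane([f(124,262),f(692,262)],.18,c).mean(0))
t=pickle.load(open('c0.pkl','rb'))['top']
q=onplane([[ (552-390)/6.5+199,269/6.5+192],[(630-390)/6.5+199,142/6.5+192]],.173,t); d=q[1]-q[0]; print('top',q.mean(0),np.degrees(np.arctan2(d[1],d[0])))
plan([.422,-.284,.34],2)
E
```

```text
[[0.4711 0.1686 0.173 ]
 [0.5314 0.1322 0.173 ]] [0.5013 0.1504 0.173 ] 0.07045330603433418 148.8291356165097
flange [[0.4777 0.1124 0.165 ]
 [0.5243 0.1882 0.165 ]
 [0.4646 0.1723 0.165 ]
 [0.5404 0.1265 0.165 ]]
rim outer l/r [0.49203798 0.15649722 0.18      ]
top [0.49930553 0.14334266 0.173     ] -31.23361213079968
t 2.88 p [0.4994 0.1424 0.3387] yaw 58.45 tilt [-0.0007  0.0004] open 0.0852 F [-0.2  1.3 -0.9]
shift now-axes [-3.144 -8.077 -0.028]
turn 7.056 shift after turn [-8.468 -1.844 -0.026]
full turn rotvec/8deg [-3.000e-03 -5.000e-03  7.056e+00]
```

```bash
python3 - <<'E'
from h import *
import pickle
C=pickle.load(open('c0.pkl','rb')); c2=pickle.load(open('c2.pkl','rb'))
im=imaging.get_image('wrist'); print('HE',np.array(im['hand_eye']).round(4).tolist(), im['cx'],im['cy'],im['D'])
o,p,M,y=st()
for yy in(-.043,.043): print('fingertip',proj([p+M@np.array([0,yy,0])],c2), proj([p+M@np.array([0,yy,-.019])],c2))
for q in([.5013,.1504,.216],[.4993,.1433,.216]): print('scene',proj([q],C['scene']))
for q in([.512,.439,0],[.509,.428,0.0]): print('knobfoot scene',proj([q],C['scene']),'top',proj([q],C['top']))
s=C['scene'][0]; a=s[150:200,260:330]; b=s[225:265,340:400]
cv2.imwrite('pics/sc.png',np.hstack([cv2.resize(a,(700,500)[:2]),]))
cv2.imwrite('pics/sc.png',np.vstack([cv2.resize(a,(490,350),interpolation=cv2.INTER_CUBIC),cv2.resize(cv2.convertScaleAbs(s[230:265,340:410],alpha=1.5),(490,245),interpolation=cv2.INTER_CUBIC)]))
E
```

```text
HE [[0.0001, -0.9555, -0.2949, 0.0743], [1.0, -0.0002, 0.0008, -0.0001], [-0.0009, -0.2949, 0.9555, -0.1414], [0.0, 0.0, 0.0, 1.0]] 253.13269604709927 192.06457390029246 [-0.05094915  0.          0.          0.          0.        ]
fingertip [[176.67879766 244.81603367]] [[166.91170712 262.98936505]]
fingertip [[331.9815159  244.56360499]] [[342.12409314 262.69031752]]
scene [[290.37426987 168.60025413]]
scene [[288.85931069 167.83172933]]
knobfoot scene [[361.76880554 249.7881819 ]] top [[148.91473139 219.92182816]]
knobfoot scene [[358.99250695 248.14596454]] top [[152.05177205 220.78627414]]
```

View pics/sc.png

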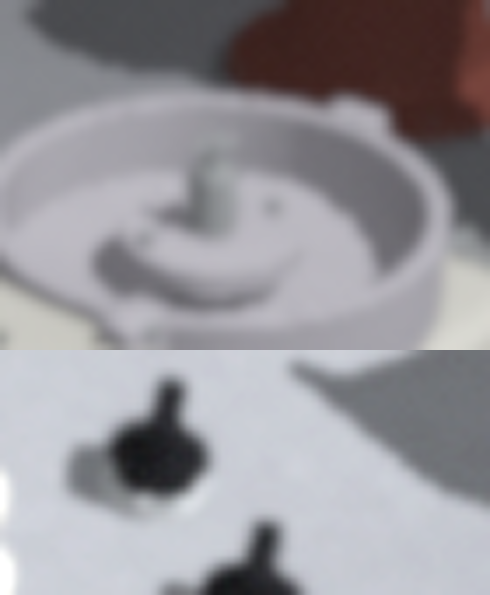

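Scene crop: the shaft top is near (213,145) and agrees better with the wrist result than with the coarse top view. I'll trust the wrist camera and take the seat as about (.501,.150), pin line -31.2°. On to the disc.

Emit:
play_rows(series=[[1, [0, 0, 0], [0, 0, 1]], [1, [0, 0, 0], [0, 0, 1]], [1, [0, 0, 0], [0, 0, 1]], [1, [0, 0, 0], [0, 0, 1]], [1, [0, 0, 0], [0, 0, 1]], [1, [0, 0, 0], [0, 0, 1]], [1, [0, 0, 0], [0, 0, 1]], [1, [0, 0, 0], [0, 0, 0.06]]])

```text
t: 3.92
tool_pos: [0.4996, 0.1427, 0.339]
tool_rot: [-2.181, -2.261, 0.001]
contact_force: [0.0, 0.3, -0.6]
opening: 0.0854
grip_force: 0.0
```

Emit:
play_rows(series=[[1, [-1, -0.2, 0], [0, 0, 0]], [1, [-1, -0.2, 0], [0, 0, 0]], [1, [-1, -0.2, 0], [0, 0, 0]], [1, [-1, -0.2, 0], [0, 0, 0]], [1, [-1, -0.2, 0], [0, 0, 0]], [1, [-1, -0.2, 0], [0, 0, 0]], [1, [-1, -0.2, 0.7], [0, 0, 0]], [1, [-1, -0.2, 1], [0, 0, 0]]])

```text
t: 4.92
tool_pos: [0.4344, -0.2564, 0.2611]
tool_rot: [2.179, 2.258, 0.001]
contact_force: [0.6, 0.3, -0.0]
opening: 0.0856
grip_force: 0.0
```

Emit:
play_rows(series=[[1, [-0.3, -0.2, 1], [0, 0, 0]], [1, [0, 0, 0], [0, 0, 0]], [1, [0, 0, 0], [0, 0, 0]]])

```text
t: 5.3
tool_pos: [0.4255, -0.2698, 0.2124]
tool_rot: [2.181, 2.258, 0.001]
contact_force: [0.5, -0.4, 0.6]
opening: 0.0854
grip_force: 0.0
```

```bash
python3 - <<'E'
from h import *
plan([.422,-.284,.2],2)
c=cam('wrist')
import pickle; pickle.dump(c,open('c3.pkl','wb'))
cv2.imwrite('pics/w3.png',cv2.resize(c[0],(800,600),interpolation=cv2.INTER_CUBIC))
E
```

```text
t 5.3 p [ 0.4255 -0.2698  0.2124] yaw 1.97 tilt [ 0.002  -0.0011] open 0.0854 F [ 0.5 -0.4  0.6]
shift now-axes [-0.282 -0.079  0.248]
turn -0.004 shift after turn [-0.282 -0.079  0.248]
full turn rotvec/8deg [ 0.014  0.008 -0.004]
```

View pics/w3.png

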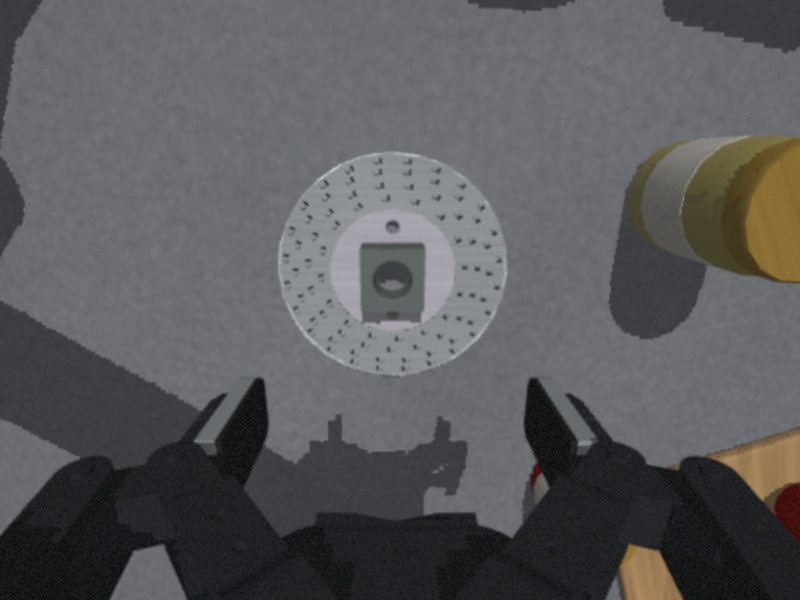

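The disc is well seen: rim x 278–508, y 152–377, hub 360–426 and square to the tool. The drive holes are at (392,226) and (392,316). I'll refine the pose numerically.

```bash
python3 - <<'E'
from h import *
import pickle
c=pickle.load(open('c3.pkl','rb'));im=c[0]; s=.64
g=cv2.GaussianBlur(im,(3,3),0).astype(int)
# hub mask: grey-green, darker than white middle
roi=np.zeros(im.shape[:2],np.uint8); cv2.circle(roi,(int(392*s),int(270*s)),int(55*s),1,-1)
gray=g.mean(2); m=((gray<145)&(roi>0)).astype(np.uint8)
print(gray[int(300*s),int(340*s):int(450*s):4].round())
cs=sorted(cv2.findContours(m,cv2.RETR_EXTERNAL,cv2.CHAIN_APPROX_NONE)[0],key=cv2.contourArea)[::-1]
k=cs[0].reshape(-1,2).astype(float); x0,x1=k[:,0].min(),k[:,0].max()
print('bbox',k.min(0)/s,k.max(0)/s)
for xe in(x0,x1):
    ys=np.arange(255,308)*s
    e=np.array([[ (k[np.abs(k[:,1]-y)<=.5][:,0].min() if xe==x0 else k[np.abs(k[:,1]-y)<=.5][:,0].max()),y] for y in np.unique(ys.round())])
    P=onplane(e,.036,c); f=np.polyfit(P[:,1],P[:,0],1); print('edge slope deg',np.degrees(np.arctan(f[0])),'x at y-.284',np.polyval(f,-.284))
f=lambda x,y:((x+.5)*s-.5,(y+.5)*s-.5)
P=onplane([f(278,264),f(508,264),f(393,152),f(393,377)],.007,c);print('rim',P.round(4),P.mean(0).round(4))
print('hubcorners',onplane([f(360,245),f(426,245),f(360,312),f(426,312)],.036,c).round(4))
print('hole1',onplane([f(392,226)],.008,c).round(4),'bore',onplane([f(393,279)],.036,c).round(4))
t=pickle.load(open('c0.pkl','rb'))['top']
q=onplane([[ (127+.5)/6.5+356-30-.5,195/6.5+247-30-.4]],.008,t);print('top hole',q)
E
```

```text
[156. 166. 165. 160.  98.  99.  97.  99.  99. 100. 100.  98.  99. 101.
 165. 165. 165. 150.]
bbox [359.375  242.1875] [425.    321.875]
edge slope deg -0.6246838340920142 x at y-.284 0.4004505878481925
edge slope deg -0.7414389349104872 x at y-.284 0.4481700416114817
rim [[ 0.333  -0.2747  0.007 ]
 [ 0.5166 -0.2686  0.007 ]
 [ 0.4219 -0.1866  0.007 ]
 [ 0.428  -0.3712  0.007 ]] [ 0.4248 -0.2753  0.007 ]
hubcorners [[ 0.4003 -0.2522  0.036 ]
 [ 0.4479 -0.2506  0.036 ]
 [ 0.4009 -0.3031  0.036 ]
 [ 0.4506 -0.3014  0.036 ]]
hole1 [[ 0.4229 -0.2415  0.008 ]] bore [[ 0.4249 -0.2766  0.036 ]]
top hole [[ 0.42164553 -0.24414558  0.008     ]]
```

```bash
python3 - <<'E'
from h import *
plan([.4245,-.2765,.011],.7)
E
```

```text
t 5.35 p [ 0.4259 -0.27    0.2134] yaw 1.98 tilt [ 0.0034 -0.0025] open 0.0851 F [-0.7 -0.3  0.3]
shift now-axes [-0.118 -0.046  4.048]
turn 0.16 shift after turn [-0.129 -0.03   4.048]
full turn rotvec/8deg [0.024 0.019 0.16 ]
```

Emit:
play_rows(series=[[1, [-0.13, -0.03, 0], [0.02, 0.02, 0.16]], [1, [0, 0, 1], [0, 0, 0]], [1, [0, 0, 1], [0, 0, 0]], [1, [0, 0, 1], [0, 0, 0]], [1, [0, 0, 0.6], [0, 0, 0]], [1, [0, 0, 0.42], [0, 0, 0]], [1, [0, 0, 0], [0, 0, 0]], [1, [0, 0, 0], [0, 0, 0]]])

```text
t: 6.35
tool_pos: [0.4238, -0.277, 0.0114]
tool_rot: [-2.209, -2.232, -0.0]
contact_force: [0.2, -0.7, 0.2]
opening: 0.0856
grip_force: 0.0
```

```bash
python3 - <<'E'
from h import *
plan([.4245,-.2765,.011],.7)
E
```

```text
t 6.35 p [ 0.4238 -0.277   0.0114] yaw 0.58 tilt [-0.0006  0.0007] open 0.0856 F [ 0.2 -0.7  0.2]
shift now-axes [0.01  0.015 0.008]
turn -0.015 shift after turn [0.01  0.015 0.008]
full turn rotvec/8deg [-0.004 -0.005 -0.015]
```

Emit:
play_rows(series=[[0, [0, 0, 0], [0, 0, 0]], [0, [0, 0, 0], [0, 0, 0]], [0, [0, 0, 0], [0, 0, 0]], [0, [0, 0, 0], [0, 0, 0]], [0, [0, 0, 0], [0, 0, 0]], [0, [0, 0, 0], [0, 0, 0]]], force=60)

```text
t: 7.1
tool_pos: [0.4234, -0.2768, 0.0109]
tool_rot: [-2.209, -2.231, -0.001]
contact_force: [1.2, 0.4, 6.1]
opening: 0.0467
grip_force: 65.6
```

Emit:
play_rows(series=[[0, [0, 0, -0.4], [0, 0, 0]], [0, [0, 0, -1], [0, 0, 0]], [0, [0, 0, -1], [0, 0, 0]], [0, [0, 0, -1], [0, 0, 0]], [0, [0, 0, -1], [0, 0, 0]], [0, [0, 0, -1], [0, 0, 0]], [0, [0, 0, -0.4], [0, 0, 0]], [0, [0, 0, 0], [0, 0, 0]]])

```text
t: 8.1
tool_pos: [0.4232, -0.2768, 0.299]
tool_rot: [-2.208, -2.229, 0.0]
contact_force: [0.2, -0.4, -6.5]
opening: 0.0466
grip_force: 64.6
```

```bash
python3 - <<'E'
from h import *
plan([.5013,.1504,.30],58.8)
c=cam('wrist')
import pickle; pickle.dump(c,open('c4.pkl','wb'))
cv2.imwrite('pics/w4.png',cv2.resize(c[0],(800,600),interpolation=cv2.INTER_CUBIC))
E
```

```text
t 8.1 p [ 0.4232 -0.2768  0.299 ] yaw 0.56 tilt [-0.003   0.0028] open 0.0466 F [ 0.2 -0.4 -6.5]
shift now-axes [ 8.529e+00  1.646e+00 -1.000e-03]
turn -7.279 shift after turn [ 3.09   8.118 -0.02 ]
full turn rotvec/8deg [-0.009 -0.029 -7.279]
```

View pics/w4.png

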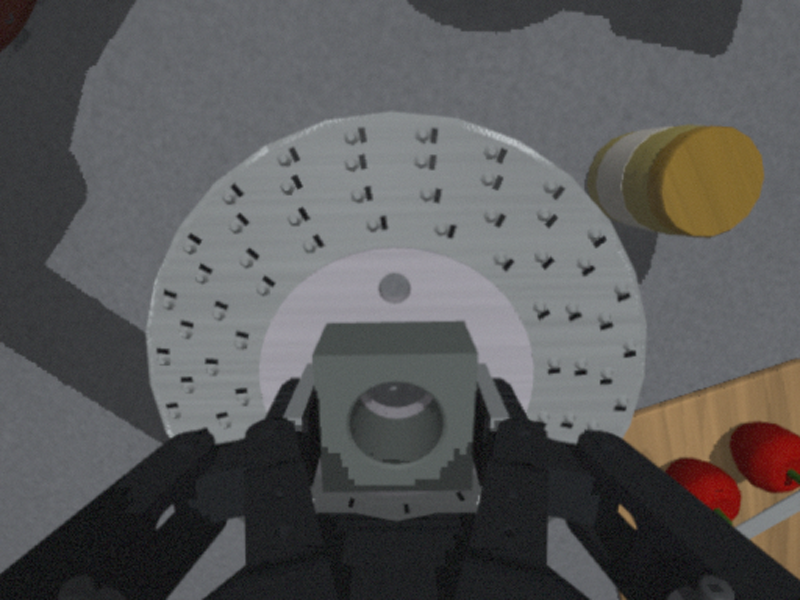

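The disc is gripped: hub top back corners at (313,352) and (477,352), bore near (396,422). I'll find its offset from the tool axis.

```bash
python3 - <<'E'
from h import *
import pickle
c=pickle.load(open('c4.pkl','rb')); s=.64
o,p,M,y=st()
f=lambda x,y:((x+.5)*s-.5,(y+.5)*s-.5)
z=p[2]+.0249
for P in onplane([f(313,352),f(477,352),f(316,490),f(476,490),f(396,422),f(349,422),f(443,422),f(396,381),f(396,464)],z,c): print((M.T@(P-p)*1000).round(1))
print('hole',(M.T@(onplane([f(395,288)],p[2]-.0031,c)[0]-p)*1000).round(1))
c2=pickle.load(open('c2.pkl','rb'))
E
```

```text
[ 21.9 -22.8 -24.7]
[ 22.   24.7 -24.9]
[-26.8 -24.7 -24.9]
[-26.7  27.2 -25.2]
[ -1.2   1.2 -24.9]
[ -1.3 -13.1 -24.8]
[ -1.3  15.6 -25. ]
[ 12.7   1.2 -24.8]
[-16.6   1.3 -25. ]
hole [33.4  1.   3.3]
```

Emit:
play_rows(series=[[0, [0, 0, 0], [0, 0, -0.6]], [0, [0, 0, 0], [0, 0, -1]], [0, [0, 0, 0], [0, 0, -1]], [0, [0, 0, 0], [0, 0, -1]], [0, [0, 0, 0], [0, 0, -1]], [0, [0, 0, 0], [0, 0, -1]], [0, [0, 0, 0], [0, 0, -1]], [0, [0, 0, 0], [0, 0, -0.68]]])

```text
t: 9.15
tool_pos: [0.422, -0.2758, 0.2949]
tool_rot: [-0.837, -3.018, -0.008]
contact_force: [1.0, 0.1, -6.7]
opening: 0.047
grip_force: 64.2
```

Emit:
play_rows(series=[[0, [0.2, 0.4, 0], [0, 0, 0]], [0, [0.3, 0.8, 0], [0, 0, 0]], [0, [0.4, 1, 0], [0, 0, 0]], [0, [0.4, 1, 0], [0, 0, 0]], [0, [0.4, 1, 0], [0, 0, 0]], [0, [0.4, 1, 0], [0, 0, 0]], [0, [0.4, 1, 0], [0, 0, 0]], [0, [0.3, 0.8, 0], [0, 0, 0]]])

```text
t: 10.15
tool_pos: [0.4831, 0.098, 0.2977]
tool_rot: [-0.841, -3.019, -0.002]
contact_force: [1.1, -0.7, -5.8]
opening: 0.0468
grip_force: 64.5
```

Emit:
play_rows(series=[[0, [0.2, 0.6, 0], [0, 0, 0]], [0, [0.1, 0.3, 0], [0, 0, 0]], [0, [0, 0, 0], [0, 0, 0]], [0, [0, 0, 0], [0, 0, 0]]])

```text
t: 10.65
tool_pos: [0.4948, 0.1407, 0.2996]
tool_rot: [-0.845, -3.021, -0.001]
contact_force: [0.7, -0.2, -6.3]
opening: 0.0472
grip_force: 64.5
```

```bash
python3 - <<'E'
from h import *
plan([.4986,.1497,.228],58.8)
E
```

```text
t 10.65 p [0.4948 0.1407 0.2996] yaw 58.75 tilt [-0.0044  0.0019] open 0.0472 F [ 0.7 -0.2 -6.3]
shift now-axes [0.021 0.195 1.433]
turn -0.006 shift after turn [0.028 0.194 1.433]
full turn rotvec/8deg [-0.004 -0.034 -0.006]
```

Emit:
play_rows(series=[[0, [0.03, 0.19, 0], [0, -0.03, 0]], [0, [0, 0, 0.7], [0, 0, 0]], [0, [0, 0, 0.5], [0, 0, 0]], [0, [0, 0, 0.2], [0, 0, 0]], [0, [0, 0, 0], [0, 0, 0]], [0, [0, 0, 0], [0, 0, 0]]])

```text
t: 11.4
tool_pos: [0.4998, 0.1504, 0.2322]
tool_rot: [0.844, 3.023, 0.003]
contact_force: [0.1, 0.5, -6.0]
opening: 0.0465
grip_force: 64.4
```

Emit:
play_rows(series=[[0, [0, 0, 0.1], [0, 0, 0]], [0, [0, 0, 0.1], [0, 0, 0]], [0, [0, 0, 0], [0, 0, 0]]])

```text
t: 11.78
tool_pos: [0.4985, 0.1503, 0.2198]
tool_rot: [-0.844, -3.025, -0.0]
contact_force: [-0.2, 0.6, -6.7]
opening: 0.0464
grip_force: 64.5
```

```bash
python3 - <<'E'
from h import *
plan([.4986,.1497,.209],58.8)
E
```

```text
t 11.78 p [0.4985 0.1503 0.2198] yaw 58.81 tilt [-0.0005  0.0004] open 0.0464 F [-0.2  0.6 -6.7]
shift now-axes [-0.007 -0.009  0.216]
turn 0.001 shift after turn [-0.007 -0.009  0.216]
full turn rotvec/8deg [ 0.001 -0.005  0.001]
```

No contact, with the tip already 8 mm inside. I go a little further and look through the bore.

Emit:
play_rows(series=[[0, [0, 0, 0.1], [0, 0, 0]], [0, [0, 0, 0.1], [0, 0, 0]], [0, [0, 0, 0], [0, 0, 0]], [0, [0, 0, 0], [0, 0, 0]]])

```text
t: 12.28
tool_pos: [0.4989, 0.1503, 0.2105]
tool_rot: [0.844, 3.025, 0.001]
contact_force: [0.1, 0.2, -5.5]
opening: 0.0467
grip_force: 64.5
```

```bash
python3 - <<'E'
from h import *
plan([.4986,.1497,.209],58.8)
c=cam('wrist')
import pickle; pickle.dump(c,open('c5.pkl','wb'))
cv2.imwrite('pics/w5.png',cv2.resize(c[0][200:330,170:340],(785,600),interpolation=cv2.INTER_CUBIC))
E
```

```text
t 12.28 p [0.4989 0.1503 0.2105] yaw 58.81 tilt [0.0007 0.0006] open 0.0467 F [ 0.1  0.2 -5.5]
shift now-axes [-0.001 -0.014  0.03 ]
turn 0.001 shift after turn [-0.001 -0.014  0.03 ]
full turn rotvec/8deg [0.006 0.003 0.001]
```

View pics/w5.png

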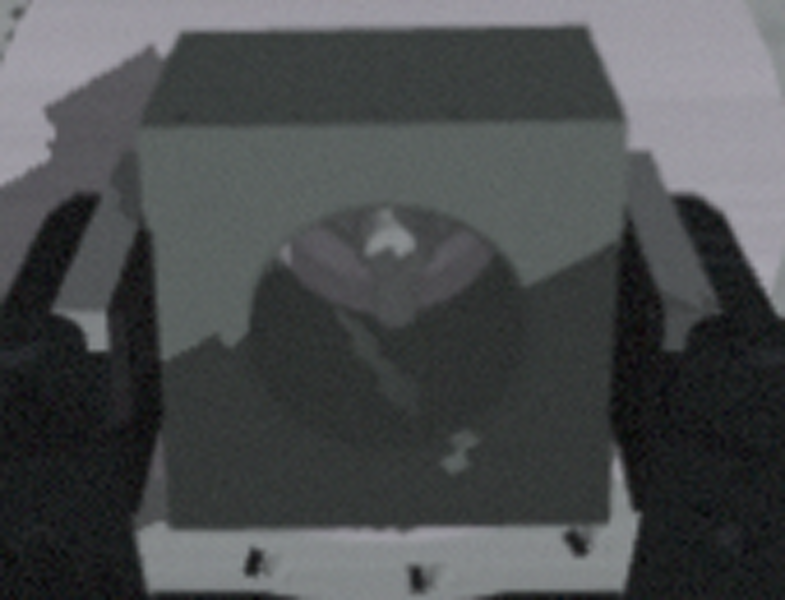

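Through the bore I see the lit shaft tip at (390,240), on the bore's centre column, and the cross-pin's end near (395,325). I'll compare it with the bore centre.

```bash
python3 - <<'E'
from h import *
import pickle
c=pickle.load(open('c5.pkl','rb')); k=785/170
o,p,M,y=st()
f=lambda x,y:((x+.5)/k-.5+170,(y+.5)/k-.5+200)
T=lambda x,y,z:(M.T@(onplane([f(x,y)],z,c)[0]-p)*1000).round(1)
hz=p[2]+.025
print('bore l/r/t/b',T(250,320,hz),T(527,320,hz),T(388,205,hz),T(388,452,hz))
print('hub',T(140,127,hz),T(624,122,hz),T(172,527,hz),T(608,522,hz))
print('tip',T(390,240,.216),'tip edges',T(363,240,.216),T(415,240,.216),T(390,258,.216),'pin end',T(395,325,.212))
E
```

```text
bore l/r/t/b [  0.8 -13.8 -25. ] [  0.8  14.3 -25. ] [ 13.8   0.2 -25. ] [-15.2   0.2 -25. ]
hub [ 22.2 -23.7 -25. ] [ 22.7  22.9 -25. ] [-25.  -23.1 -25. ] [-24.4  23.9 -25. ]
tip [-0.9  0.5 -5.3] tip edges [-0.9 -2.7 -5.3] [-0.9  3.4 -5.3] [-3.3  0.5 -5.3] pin end [-14.8   1.1  -1.3]
```

Aligned to about 1 mm. I go down in small steps, watching the force.

Emit:
play_rows(series=[[0, [0, 0, 0.1], [0, 0, 0]], [0, [0, 0, 0.1], [0, 0, 0]], [0, [0, 0, 0.1], [0, 0, 0]], [0, [0, 0, 0], [0, 0, 0]], [0, [0, 0, 0], [0, 0, 0]]])

```text
t: 12.95
tool_pos: [0.4989, 0.1503, 0.1955]
tool_rot: [0.845, 3.026, 0.001]
contact_force: [-0.0, -0.6, -6.2]
opening: 0.0465
grip_force: 64.5
```

```bash
python3 - <<'E'
from h import *
plan([.4986,.1497,.209],58.8); print(ctrl.get_obs()['wrist_torque'])
E
```

```text
t 12.95 p [0.4989 0.1503 0.1955] yaw 58.81 tilt [0.0004 0.0005] open 0.0465 F [-0.  -0.6 -6.2]
shift now-axes [-0.001 -0.013 -0.271]
turn 0.001 shift after turn [-0.001 -0.013 -0.271]
full turn rotvec/8deg [0.005 0.001 0.001]
[ 0.01173424 -0.01778477 -0.01922566]
```

Emit:
play_rows(series=[[0, [0, 0, 0.1], [0, 0, 0]], [0, [0, 0, 0.1], [0, 0, 0]], [0, [0, 0, 0.05], [0, 0, 0]], [0, [0, 0, 0], [0, 0, 0]]])

```text
t: 13.45
tool_pos: [0.4989, 0.1503, 0.1827]
tool_rot: [0.845, 3.026, 0.001]
contact_force: [0.7, 0.3, -6.6]
opening: 0.0471
grip_force: 64.5
```

Emit:
play_rows(series=[[0, [0, 0, 0.05], [0, 0, 0]], [0, [0, 0, 0.05], [0, 0, 0]], [0, [0, 0, 0], [0, 0, 0]]])

```text
t: 13.82
tool_pos: [0.499, 0.1504, 0.1778]
tool_rot: [0.845, 3.025, 0.001]
contact_force: [1.4, 0.4, -6.5]
opening: 0.0468
grip_force: 64.5
```

```bash
python3 - <<'E'
from h import *
plan([.4986,.1497,.176],58.8); print(ctrl.get_obs()['wrist_torque'])
E
```

```text
t 13.82 p [0.499  0.1504 0.1778] yaw 58.8 tilt [0.0009 0.0007] open 0.0468 F [ 1.4  0.4 -6.5]
shift now-axes [-0.    -0.016  0.036]
turn 0.0 shift after turn [-0.    -0.016  0.036]
full turn rotvec/8deg [0.008 0.003 0.   ]
[ 0.05649579 -0.2805     -0.07000736]
```

The underside is at .167, so the pins are already in their holes. Last 2 mm, then release.

Emit:
play_rows(series=[[0, [0, 0, 0.03], [0, 0, 0]], [0, [0, 0, 0.02], [0, 0, 0]], [0, [0, 0, 0], [0, 0, 0]]])

```text
t: 14.2
tool_pos: [0.4991, 0.1504, 0.176]
tool_rot: [0.844, 3.025, 0.001]
contact_force: [-0.3, 0.5, -3.0]
opening: 0.0469
grip_force: 64.8
```

Emit:
play_rows(series=[[1, [0, 0, 0], [0, 0, 0]], [1, [0, 0, 0], [0, 0, 0]], [1, [0, 0, 0], [0, 0, 0]], [1, [0, 0, 0], [0, 0, 0]], [1, [0, 0, 0], [0, 0, 0]]])

```text
t: 14.82
tool_pos: [0.499, 0.1503, 0.1756]
tool_rot: [0.844, 3.025, 0.001]
contact_force: [-0.9, -0.5, 0.5]
opening: 0.0853
grip_force: 0.0
```

```bash
python3 - <<'E'
from h import *
plan([.4986,.1497,.176],58.8); print(ctrl.get_obs()['wrist_torque'])
c=cam('wrist')
import pickle; pickle.dump(c,open('c6.pkl','wb'))
E
```

```text
t 14.82 p [0.499  0.1503 0.1756] yaw 58.81 tilt [0.0009 0.0006] open 0.0853 F [-0.9 -0.5  0.5]
shift now-axes [ 0.    -0.015 -0.008]
turn 0.001 shift after turn [ 0.    -0.015 -0.008]
full turn rotvec/8deg [0.007 0.003 0.001]
[ 0.00414301 -0.02612764  0.02639582]
```

Emit:
play_rows(series=[[1, [0, 0, -0.4], [0, 0, 0]], [1, [0, 0, -1], [0, 0, 0]], [1, [0, 0, -1], [0, 0, 0]], [1, [0, 0, 0], [0, 0, 0]]])

```text
t: 15.38
tool_pos: [0.5014, 0.1507, 0.3033]
tool_rot: [0.841, 3.015, 0.009]
contact_force: [0.4, 0.5, -0.0]
opening: 0.0851
grip_force: 0.0
```

```bash
python3 - <<'E'
from h import *
plan([.510,.437,.20],104)
E
```

```text
t 15.38 p [0.5014 0.1507 0.3033] yaw 58.82 tilt [0.0128 0.0024] open 0.0851 F [ 0.4  0.5 -0. ]
shift now-axes [2.838 4.97  2.082]
turn -5.648 shift after turn [-1.552  5.515  2.066]
full turn rotvec/8deg [ 0.031  0.09  -5.648]
```

Emit:
play_rows(series=[[1, [0, 0, 0], [0, 0, -1]], [1, [0, 0, 0], [0, 0, -1]], [1, [0, 0, 0], [0, 0, -1]], [1, [0, 0, 0], [0, 0, -1]], [1, [0, 0, 0], [0, 0, -1]], [1, [0, 0, 0], [0, 0, -0.65]], [1, [-0.4, 0.9, 0], [0, 0, 0]], [1, [-0.2, 1, 0], [0, 0, 0]]])

```text
t: 16.38
tool_pos: [0.5052, 0.2503, 0.2956]
tool_rot: [-0.38, 3.118, 0.001]
contact_force: [-0.2, -0.2, -0.4]
opening: 0.0852
grip_force: 0.0
```

Emit:
play_rows(series=[[1, [-0.3, 1, 0], [0, 0, 0]], [1, [-0.3, 1, 0], [0, 0, 0]], [1, [-0.3, 1, 0], [0, 0, 0]], [1, [-0.05, 0.6, 1], [0, 0, 0]], [1, [0, 0, 1], [0, 0, 0]], [1, [0, 0, 0], [0, 0, 0]], [1, [0, 0, 0], [0, 0, 0]]])

```text
t: 17.25
tool_pos: [0.5084, 0.4361, 0.1978]
tool_rot: [-0.382, 3.115, 0.002]
contact_force: [0.5, -0.0, 0.3]
opening: 0.0858
grip_force: 0.0
```

```bash
python3 - <<'E'
from h import *
plan([.510,.437,.20],104)
c=cam('wrist')
import pickle; pickle.dump(c,open('c7.pkl','wb'))
u,v=proj([[.51,.437,.03]],c)[0].astype(int); print(u,v)
a=cv2.convertScaleAbs(c[0][v-50:v+50,u-65:u+65],alpha=2.5); cv2.imwrite('pics/w7.png',cv2.resize(a,(780,600),interpolation=cv2.INTER_CUBIC))
E
```

```text
t 17.25 p [0.5084 0.4361 0.1978] yaw 103.98 tilt [0.0026 0.0018] open 0.0858 F [ 0.5 -0.   0.3]
shift now-axes [-0.036  0.01  -0.044]
turn -0.002 shift after turn [-0.036  0.01  -0.044]
full turn rotvec/8deg [ 0.008  0.021 -0.002]
253 175
```

View pics/w7.png

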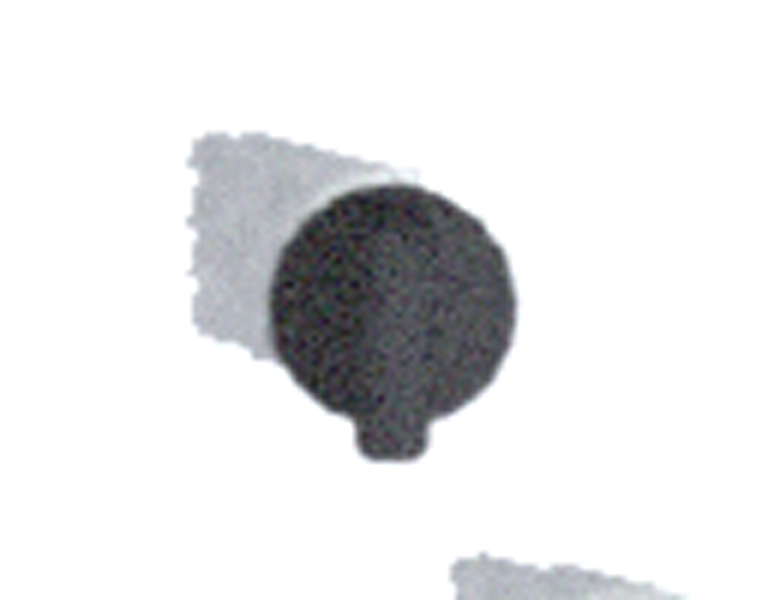

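The knob's circle is centred at (393,303) with the bar end at (392,440). The bar already lies along tool x, so the grasp angle is right.

```bash
python3 - <<'E'
from h import *
import pickle
c=pickle.load(open('c7.pkl','rb')); o,p,M,y=st()
f=lambda x,y:((x+.5)/6-.5+188,(y+.5)/6-.5+125)
T=lambda x,y,z:(M.T@(onplane([f(x,y)],z,c)[0]-p)*1000).round(1)
print('circle l r t',T(270,303,.028),T(516,303,.028),T(393,183,.028)); print('bar end',T(358,440,.05),T(426,440,.05),T(392,460,.055))
E
```

```text
circle l r t [ -0.5 -24.  171.1] [ -0.5  22.1 171.2] [ 22.2  -1.  171.1]
bar end [-20.3  -7.2 149.3] [-20.3   5.  149.3] [-22.4  -1.1 144.3]
```

Emit:
play_rows(series=[[1, [-0.02, -0.02, 0], [0, 0.02, 0]], [1, [0, 0, 1], [0, 0, 0]], [1, [0, 0, 1], [0, 0, 0]], [1, [0, 0, 0.8], [0, 0, 0]], [1, [0, 0, 0.4], [0, 0, 0]], [1, [0, 0, 0.12], [0, 0, 0]], [1, [0, 0, 0], [0, 0, 0]]])

```text
t: 18.18
tool_pos: [0.5096, 0.4358, 0.0315]
tool_rot: [-0.383, 3.118, 0.002]
contact_force: [-0.2, 0.1, 0.4]
opening: 0.0854
grip_force: 0.0
```

```bash
python3 - <<'E'
from h import *
plan([.5095,.4355,.031],104)
E
```

```text
t 18.18 p [0.5096 0.4358 0.0315] yaw 104.0 tilt [0.0002 0.0014] open 0.0854 F [-0.2  0.1  0.4]
shift now-axes [ 0.004 -0.006  0.009]
turn 0.0 shift after turn [ 0.004 -0.006  0.009]
full turn rotvec/8deg [0.009 0.004 0.   ]
```

Emit:
play_rows(series=[[0, [0, 0, 0], [0, 0, 0]], [0, [0, 0, 0], [0, 0, 0]], [0, [0, 0, 0], [0, 0, 0]], [0, [0, 0, 0], [0, 0, 0]], [0, [0, 0, 0], [0, 0, 0]], [0, [0, 0, 0], [0, 0, 0]], [0, [0, 0, 0], [0, 0, 0]]], force=80)

```text
t: 19.05
tool_pos: [0.5085, 0.4353, 0.0299]
tool_rot: [0.383, -3.116, -0.001]
contact_force: [-0.5, 0.1, 1.9]
opening: 0.0123
grip_force: 80.4
```

Emit:
play_rows(series=[[0, [0, 0, -0.4], [0, 0, 0]], [0, [0, 0, -1], [0, 0, 0]], [0, [0, 0, -1], [0, 0, 0]], [0, [0, 0, -1], [0, 0, 0]], [0, [0, 0, -1], [0, 0, 0]], [0, [0, 0, -1], [0, 0, 0]], [0, [0, 0, -0.2], [0, 0, 0]], [0, [0, 0, 0], [0, 0, 0]]])

```text
t: 20.05
tool_pos: [0.509, 0.4352, 0.3102]
tool_rot: [0.383, -3.117, -0.001]
contact_force: [0.7, -0.0, -1.8]
opening: 0.0125
grip_force: 80.2
```

```bash
python3 - <<'E'
from h import *
plan([.4992,.1500,.27],58.8)
c=cam('wrist')
import pickle; pickle.dump(c,open('c8.pkl','wb'))
a=cv2.convertScaleAbs(c[0][180:330,160:360],alpha=2); cv2.imwrite('pics/w8.png',cv2.resize(a,(800,600),interpolation=cv2.INTER_CUBIC))
E
```

```text
t 20.05 p [0.509  0.4352 0.3102] yaw 104.01 tilt [-0.0011  0.0004] open 0.0125 F [ 0.7 -0.  -1.8]
shift now-axes [ 1.57  -5.487  0.803]
turn 5.651 shift after turn [-2.787 -4.98   0.805]
full turn rotvec/8deg [ 2.000e-03 -8.000e-03  5.651e+00]
```

View pics/w8.png

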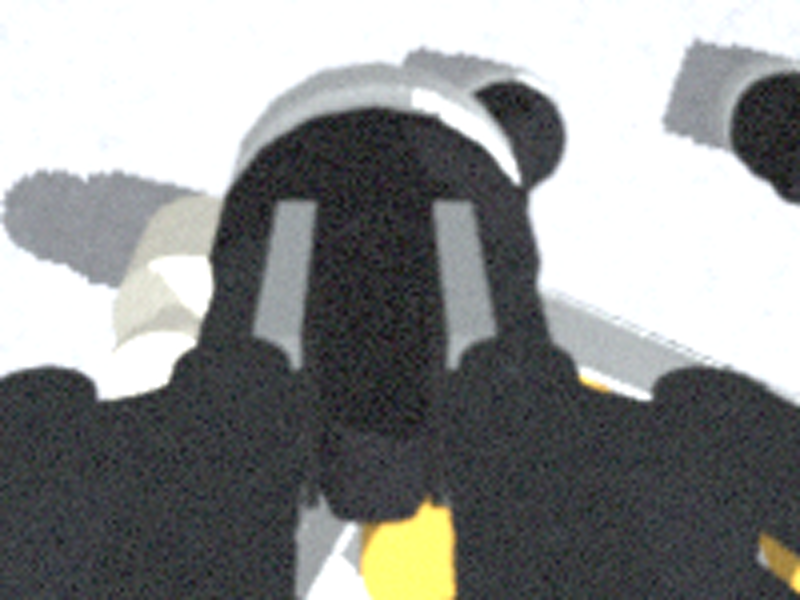

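The knob is held upright: body edge at (385,106), bar end at (375,520). I've now viewed more than the ten pictures allowed, so from here I use numbers and force only.

```bash
python3 - <<'E'
from h import *
import pickle
c=pickle.load(open('c8.pkl','rb')); o,p,M,y=st()
f=lambda x,y:((x+.5)/4-.5+160,(y+.5)/4-.5+180)
T=lambda x,y,z:(M.T@(onplane([f(x,y)],p[2]+z,c)[0]-p)*1000).round(1)
print('body top edge',T(385,106,-.002),'bar end',T(375,515,.025),T(375,430,.025),'sides',T(318,330,.02),T(440,330,.02))
# hub with gripper open after placing (c6): tool pose then
c6=pickle.load(open('c6.pkl','rb')); W=c6[3]@np.linalg.inv(np.array(imaging.get_image('wrist')['hand_eye']))
g=c6[0].mean(2); print('row profile u=180..330 @v270', g[270,180:335:5].round().astype(int).tolist()); print('col @u=215',g[200:330:4,215].round().astype(int).tolist())
Tw=lambda u,v,z:((np.linalg.inv(W)@np.r_[onplane([(u,v)],z,c6)[0],1])[:3]*1000).round(1)
pickle.dump(W,open('W6.pkl','wb'))
v=np.arange(200,330)
col=g[:,205:225].mean(1); d=np.diff(col)[200:330]; i=np.argsort(-abs(d))[:6]+200; print('col edges',[(int(k),round(d[k-200]),Tw(215,k+.5,.201)) for k in sorted(i)])
row=g[240:250].mean(0); d=np.diff(row)[170:340]; i=np.argsort(-abs(d))[:8]+170; print('row edges',[(int(k),round(d[k-170]),Tw(k+.5,245,.201)[1]) for k in sorted(i)])
E
```

```text
body top edge [21.   1.1  2.1] bar end [-23.9  -0.3 -25.1] [-11.2  -0.3 -25. ] sides [ -0.3  -7.3 -20. ] [ -0.3   7.8 -20. ]
row profile u=180..330 @v270 [88, 90, 84, 88, 88, 94, 90, 93, 94, 67, 59, 71, 76, 76, 78, 126, 131, 73, 77, 126, 67, 65, 91, 93, 76, 81, 89, 94, 157, 157, 157]
col @u=215 [151, 155, 70, 60, 59, 60, 63, 78, 95, 92, 93, 92, 92, 91, 90, 93, 87, 96, 93, 88, 54, 53, 51, 55, 55, 56, 55, 52, 52, 123, 132, 135, 60]
col edges [(206, -28, array([ 32.2, -17.1, -25.5])), (207, -30, array([ 31.7, -17.1, -25.5])), (314, 25, array([-25. , -19.5, -25.5])), (315, 40, array([-25.7, -19.6, -25.5])), (327, -58, array([-33.2, -19.9, -25.5])), (328, -34, array([-33.8, -19.9, -25.5]))]
row edges [(180, -13, np.float64(-33.6)), (181, -15, np.float64(-33.1)), (182, -23, np.float64(-32.7)), (183, -15, np.float64(-32.2)), (325, 15, np.float64(32.4)), (336, -29, np.float64(37.4)), (337, -41, np.float64(37.9)), (338, -29, np.float64(38.4))]
```

Emit:
play_rows(series=[[0, [0, 0, 0], [0, 0, 1]], [0, [0, 0, 0], [0, 0, 1]], [0, [0, 0, 0], [0, 0, 1]], [0, [0, 0, 0], [0, 0, 1]], [0, [0, 0, 0], [0, 0, 1]], [0, [0, 0, 0], [0, 0, 0.65]], [0, [-0.5, -0.8, 0], [0, 0, 0]], [0, [-0.5, -1, 0], [0, 0, 0]]])

```text
t: 21.15
tool_pos: [0.5041, 0.3311, 0.3059]
tool_rot: [-0.841, -3.021, 0.007]
contact_force: [0.5, -0.4, -1.5]
opening: 0.0123
grip_force: 80.1
```

Emit:
play_rows(series=[[0, [-0.6, -1, 0], [0, 0, 0]], [0, [-0.5, -1, 0], [0, 0, 0]], [0, [-0.5, -0.8, 0], [0, 0, 0]], [0, [-0.2, -0.38, 0], [0, 0, 0]], [0, [0, 0, 0], [0, 0, 0]], [0, [0, 0, 0], [0, 0, 0]]])

```text
t: 21.9
tool_pos: [0.4993, 0.1501, 0.3081]
tool_rot: [-0.843, -3.022, 0.002]
contact_force: [-0.6, 0.1, -1.8]
opening: 0.0124
grip_force: 80.1
```

```bash
python3 - <<'E'
from h import *
plan([.4984,.1508,.25],58.8)
E
```

```text
t 21.9 p [0.4993 0.1501 0.3081] yaw 58.82 tilt [-0.0047 -0.    ] open 0.0124 F [-0.6  0.1 -1.8]
shift now-axes [0.018 0.006 1.161]
turn 0.003 shift after turn [0.022 0.003 1.161]
full turn rotvec/8deg [-0.018 -0.029  0.003]
```

Emit:
play_rows(series=[[0, [0.02, 0, 0.4], [-0.02, -0.03, 0]], [0, [0, 0, 0.5], [0, 0, 0]], [0, [0, 0, 0.26], [0, 0, 0]], [0, [0, 0, 0], [0, 0, 0]], [0, [0, 0, 0], [0, 0, 0]]])

```text
t: 22.52
tool_pos: [0.4995, 0.1506, 0.2527]
tool_rot: [0.843, 3.022, 0.002]
contact_force: [0.4, -0.4, -1.2]
opening: 0.0127
grip_force: 80.1
```

```bash
python3 - <<'E'
from h import *
plan([.4984,.1508,.231],58.8)
E
```

```text
t 22.52 p [0.4995 0.1506 0.2527] yaw 58.84 tilt [0.0044 0.0004] open 0.0127 F [ 0.4 -0.4 -1.2]
shift now-axes [ 0.022 -0.009  0.434]
turn 0.005 shift after turn [ 0.021 -0.008  0.434]
full turn rotvec/8deg [0.019 0.026 0.005]
```

Emit:
play_rows(series=[[0, [0, 0, 0.1], [0.02, 0.03, 0]], [0, [0, 0, 0.1], [0, 0, 0]], [0, [0, 0, 0.1], [0, 0, 0]], [0, [0, 0, 0], [0, 0, 0]], [0, [0, 0, 0], [0, 0, 0]]])

```text
t: 23.15
tool_pos: [0.499, 0.1502, 0.2367]
tool_rot: [-0.844, -3.024, 0.001]
contact_force: [0.5, -0.3, -2.3]
opening: 0.0122
grip_force: 80.1
```

```bash
python3 - <<'E'
from h import *
plan([.4984,.1508,.231],58.8); print(ctrl.get_obs()['wrist_torque'])
E
```

```text
t 23.15 p [0.499  0.1502 0.2367] yaw 58.8 tilt [-0.002  -0.0001] open 0.0122 F [ 0.5 -0.3 -2.3]
shift now-axes [0.017 0.004 0.115]
turn 0.0 shift after turn [0.017 0.004 0.115]
full turn rotvec/8deg [-0.008 -0.012  0.   ]
[ 0.01927802 -0.00466022  0.03093612]
```

Emit:
play_rows(series=[[0, [0.01, 0, 0.05], [0, 0, 0]], [0, [0, 0, 0.05], [0, 0, 0]], [0, [0, 0, 0.03], [0, 0, 0]], [0, [0, 0, 0], [0, 0, 0]], [0, [0, 0, 0], [0, 0, 0]]])

```text
t: 23.78
tool_pos: [0.4986, 0.1505, 0.2307]
tool_rot: [-0.844, -3.024, 0.001]
contact_force: [-1.2, -0.9, 2.1]
opening: 0.012
grip_force: 80.6
```

```bash
python3 - <<'E'
from h import *
plan([.4984,.1508,.231],58.8); print(ctrl.get_obs()['wrist_torque'])
E
```

```text
t 23.77 p [0.4986 0.1505 0.2307] yaw 58.81 tilt [-0.0018 -0.0001] open 0.012 F [-1.2 -0.9  2.1]
shift now-axes [ 0.007  0.004 -0.005]
turn 0.001 shift after turn [ 0.007  0.004 -0.005]
full turn rotvec/8deg [-0.007 -0.011  0.001]
[-0.0833859   0.43086304 -0.03166281]
```

Contact came right where the skirt should meet the hub. Now I push down.

Emit:
play_rows(series=[[0, [0, 0, 0.05], [0, 0, 0]], [0, [0, 0, 0], [0, 0, 0]], [0, [0, 0, 0], [0, 0, 0]]])

```text
t: 24.15
tool_pos: [0.4987, 0.1505, 0.2281]
tool_rot: [-0.844, -3.025, 0.001]
contact_force: [-2.1, -0.3, 3.6]
opening: 0.0127
grip_force: 80.9
```

Emit:
play_rows(series=[[0, [0, 0, 0.05], [0, 0, 0]], [0, [0, 0, 0], [0, 0, 0]], [0, [0, 0, 0], [0, 0, 0]]])

```text
t: 24.52
tool_pos: [0.4987, 0.1505, 0.2259]
tool_rot: [-0.844, -3.025, 0.001]
contact_force: [-2.8, -0.9, 6.4]
opening: 0.0124
grip_force: 81.1
```

```bash
python3 - <<'E'
from h import *
plan([.4984,.1508,.2238],58.8); print(ctrl.get_obs()['wrist_torque'])
E
```

```text
t 24.52 p [0.4987 0.1505 0.2259] yaw 58.81 tilt [-0.0013 -0.    ] open 0.0124 F [-2.8 -0.9  6.4]
shift now-axes [0.009 0.002 0.042]
turn 0.001 shift after turn [0.009 0.002 0.042]
full turn rotvec/8deg [-0.005 -0.008  0.001]
[-0.12030836  0.53227492 -0.01531117]
```

Emit:
play_rows(series=[[0, [0, 0, 0.04], [0, 0, 0]], [0, [0, 0, 0], [0, 0, 0]], [0, [0, 0, 0], [0, 0, 0]]])

```text
t: 24.9
tool_pos: [0.4988, 0.1505, 0.2242]
tool_rot: [-0.844, -3.025, 0.001]
contact_force: [-4.0, -1.5, 6.9]
opening: 0.0124
grip_force: 81.3
```

Emit:
play_rows(series=[[0, [0, 0, 0.01], [0, 0, 0]], [0, [0, 0, 0], [0, 0, 0]]])

```text
t: 25.15
tool_pos: [0.4988, 0.1505, 0.2238]
tool_rot: [-0.844, -3.025, 0.001]
contact_force: [-4.4, -0.8, 7.9]
opening: 0.0129
grip_force: 81.4
```

Emit:
play_rows(series=[[0, [0, 0, 0.01], [0, 0, 0]], [0, [0, 0, 0], [0, 0, 0]]])

```text
t: 25.4
tool_pos: [0.4988, 0.1505, 0.2234]
tool_rot: [-0.844, -3.025, 0.001]
contact_force: [-3.6, -0.5, 8.9]
opening: 0.0129
grip_force: 81.4
```

Emit:
play_rows(series=[[0, [0, 0, 0], [0, 0, 0.5]], [0, [0, 0, 0], [0, 0, 0.5]], [0, [0, 0, 0], [0, 0, 0.5]], [0, [0, 0, 0], [0, 0, 0]]])

```text
t: 25.9
tool_pos: [0.5, 0.1508, 0.2241]
tool_rot: [1.156, 2.919, 0.003]
contact_force: [0.1, 0.8, 7.3]
opening: 0.0126
grip_force: 81.5
```

```bash
python3 - <<'E'
from h import *
plan([.4984,.1508,.2238],58.8); print(ctrl.get_obs()['wrist_torque'])
E
```

```text
t 25.9 p [0.5    0.1508 0.2241] yaw 46.78 tilt [0.0026 0.0008] open 0.0126 F [0.1 0.8 7.3]
shift now-axes [ 0.024 -0.022  0.005]
turn -1.502 shift after turn [ 0.028 -0.016  0.005]
full turn rotvec/8deg [ 0.016  0.012 -1.502]
[ 0.04250179  0.13080042 -0.09050015]
```

Emit:
play_rows(series=[[0, [0, 0, 0.015], [0, 0, 0.5]], [0, [0, 0, 0], [0, 0, 0.5]], [0, [0, 0, 0], [0, 0, 0.5]], [0, [0, 0, 0], [0, 0, 0.5]], [0, [0, 0, 0], [0, 0, 0]]])

```text
t: 26.52
tool_pos: [0.5002, 0.1509, 0.2236]
tool_rot: [1.551, 2.729, 0.004]
contact_force: [-0.3, 1.5, 7.1]
opening: 0.0127
grip_force: 81.5
```

```bash
python3 - <<'E'
from h import *
plan([.4992,.1505,.2238],-31.2); print(ctrl.get_obs()['wrist_torque'])
E
```

```text
t 26.52 p [0.5002 0.1509 0.2236] yaw 30.79 tilt [0.0033 0.0011] open 0.0127 F [-0.3  1.5  7.1]
shift now-axes [ 0.004 -0.022 -0.005]
turn 7.748 shift after turn [-0.017 -0.014 -0.005]
full turn rotvec/8deg [ 0.025 -0.008  7.748]
[ 0.05765305 -0.03199536 -0.07763844]
```

Emit:
play_rows(series=[[0, [0, 0, 0.005], [0, 0, 0.8]], [0, [0, 0, 0], [0, 0, 0.8]], [0, [0, 0, 0], [0, 0, 0.8]], [0, [0, 0, 0], [0, 0, 0.8]], [0, [0, 0, 0], [0, 0, 0.8]], [0, [0, 0, 0], [0, 0, 0.8]], [0, [0, 0, 0], [0, 0, 0.8]], [0, [0, 0, 0], [0, 0, 0]]])

```text
t: 27.52
tool_pos: [0.501, 0.1516, 0.2237]
tool_rot: [2.475, 1.933, 0.01]
contact_force: [3.6, 3.0, 7.5]
opening: 0.0126
grip_force: 81.4
```

```bash
python3 - <<'E'
from h import *
plan([.4992,.1505,.2238],-31.2); print(ctrl.get_obs()['wrist_torque'])
E
```

```text
t 27.52 p [0.501  0.1516 0.2237] yaw -14.02 tilt [0.0058 0.0031] open 0.0126 F [3.6 3.  7.5]
shift now-axes [-0.03  -0.03  -0.002]
turn 2.147 shift after turn [-0.038 -0.02  -0.002]
full turn rotvec/8deg [ 0.03  -0.036  2.147]
[ 0.53803459 -0.41648916 -0.08641473]
```

Emit:
play_rows(series=[[0, [0.015, 0.01, 0], [0, 0, 0.6]], [0, [0, 0, 0], [0, 0, 0.6]], [0, [0, 0, 0], [0, 0, 0.6]], [0, [0, 0, 0], [0, 0, 0.3]], [0, [0, 0, 0], [0, 0, 0]], [0, [0, 0, 0], [0, 0, 0]]])

```text
t: 28.28
tool_pos: [0.5017, 0.1518, 0.2237]
tool_rot: [2.731, 1.551, 0.009]
contact_force: [3.8, 1.5, 7.8]
opening: 0.0125
grip_force: 81.5
```

```bash
python3 - <<'E'
from h import *
plan([.4992,.1505,.2238],-31.2); print(ctrl.get_obs()['wrist_torque'])
E
```

```text
t 28.27 p [0.5017 0.1518 0.2237] yaw -30.79 tilt [0.0057 0.002 ] open 0.0125 F [3.8 1.5 7.8]
shift now-axes [-0.048 -0.03  -0.002]
turn 0.051 shift after turn [-0.048 -0.03  -0.002]
full turn rotvec/8deg [ 0.028 -0.034  0.051]
[ 0.31530134 -0.40146328  0.04826396]
```

Emit:
play_rows(series=[[0, [0.01, 0.01, 0], [0, 0, 0.3]], [0, [0, 0, 0], [0, 0, 0.2]], [0, [0, 0, 0], [0, 0, 0]], [0, [0, 0, 0], [0, 0, 0]]])

```text
t: 28.78
tool_pos: [0.502, 0.1521, 0.2237]
tool_rot: [2.784, 1.456, 0.008]
contact_force: [1.6, 1.9, 8.2]
opening: 0.0122
grip_force: 81.6
```

```bash
python3 - <<'E'
from h import *
plan([.4992,.1505,.2238],-31.2); print(ctrl.get_obs()['wrist_torque'])
E
```

```text
t 28.77 p [0.502  0.1521 0.2237] yaw -34.77 tilt [0.0048 0.0023] open 0.0122 F [1.6 1.9 8.2]
shift now-axes [-0.059 -0.028 -0.003]
turn -0.446 shift after turn [-0.058 -0.032 -0.002]
full turn rotvec/8deg [ 0.02  -0.033 -0.446]
[ 0.28546498 -0.12412175  0.07930889]
```

Emit:
play_rows(series=[[0, [0, 0, 0], [0, 0, 0.3]], [0, [0, 0, 0], [0, 0, 0.2]], [0, [0, 0, 0], [0, 0, 0]], [0, [0, 0, 0], [0, 0, 0]]])

```text
t: 29.28
tool_pos: [0.5022, 0.1526, 0.2237]
tool_rot: [-2.832, -1.358, -0.01]
contact_force: [2.6, 2.9, 8.1]
opening: 0.0123
grip_force: 81.5
```

```bash
python3 - <<'E'
from h import *
plan([.4992,.1505,.2238],-31.2); print(ctrl.get_obs()['wrist_torque'])
E
```

```text
t 29.27 p [0.5022 0.1526 0.2237] yaw -38.76 tilt [0.0055 0.0034] open 0.0123 F [2.6 2.9 8.1]
shift now-axes [-0.07  -0.022 -0.003]
turn -0.945 shift after turn [-0.067 -0.031 -0.002]
full turn rotvec/8deg [ 0.018 -0.042 -0.945]
[ 0.6175889  -0.36266289  0.07950575]
```

Emit:
play_rows(series=[[0, [0, 0, 0], [0, 0, 0.2]], [0, [0, 0, 0], [0, 0, 0.2]], [0, [0, 0, 0], [0, 0, 0]], [0, [0, 0, 0], [0, 0, 0]]])

```text
t: 29.78
tool_pos: [0.5025, 0.153, 0.2237]
tool_rot: [-2.868, -1.279, -0.012]
contact_force: [3.8, 5.5, 7.6]
opening: 0.0124
grip_force: 81.4
```

```bash
python3 - <<'E'
from h import *
plan([.4992,.1505,.2238],-31.2); print(ctrl.get_obs()['wrist_torque'])
# is the hub (disc) turned? look at pin hole / bar numerically
c=cam('wrist'); import pickle; pickle.dump(c,open('c9.pkl','wb'))
g=c[0].mean(2); d=(g>60)&(g<125)
print(g[200:300:10,100:410:15].round().astype(int))
E
```

```text
t 29.77 p [0.5025 0.153  0.2237] yaw -41.95 tilt [0.0063 0.0044] open 0.0124 F [3.8 5.5 7.6]
shift now-axes [-0.08  -0.016 -0.002]
turn -1.343 shift after turn [-0.076 -0.031 -0.001]
full turn rotvec/8deg [ 0.017 -0.052 -1.343]
[ 0.86898823 -0.51344265  0.06701613]
[[157  75 156 141 140 148 167 167  76  80 109  96 101  96 166 144 146 145
  143 107 106]
 [162  76 178 139 143 138 170 166 100 101  27  18  79  93 159 144 145 149
   58 110 104]
 [158  76  99 141 144 146 166 151 116  26  16  11  25  94 176 147 142 150
  144 115 105]
 [169  77  80 143 145 146 163 104  30  70  24  21  27  93 170 144 108 147
  146 114 121]
 [150  77  77 141 146 151 148 167  34  97  30  27  34  92  95 143 141  45
  162 115 168]
 [109 156  76 121 124 140 147 163  41  93  30  24  93  65  87 141 143 145
  126 119 166]
 [110 162  79 113 145 146 145 153  35  72  22  28  99  31  79  84 137  81
  125 119 159]
 [115 162  80  84 145  87  96  34  30  45  15  24  33  28  85  79  80  81
   82 167 115]
 [113 113 163  77  35  34  28  32  33  29  20  16  31  37  24  31  38  34
   80  93 111]
 [115 163  90  38  33  30  34  29  24  27  26  12  33  37  27  34  34  28
   29  69 112]]
```

Emit:
play_rows(series=[[0, [0, 0, 0], [0, 0, -0.4]], [0, [0, 0, 0], [0, 0, -0.4]], [0, [0, 0, 0], [0, 0, -0.3]], [0, [0, 0, 0], [0, 0, 0]], [0, [0, 0, 0], [0, 0, 0]]])

```text
t: 30.45
tool_pos: [0.5019, 0.1522, 0.2236]
tool_rot: [-2.763, -1.495, -0.008]
contact_force: [0.7, 2.4, 8.5]
opening: 0.0124
grip_force: 81.6
```

Emit:
play_rows(series=[[0, [0, 0, -0.03], [0, 0, 0]], [0, [0, 0, 0], [0, 0, 0]], [0, [0, 0, 0], [0, 0, 0]]])

```text
t: 30.82
tool_pos: [0.5019, 0.1522, 0.2249]
tool_rot: [-2.763, -1.495, -0.008]
contact_force: [1.4, 2.8, 7.1]
opening: 0.0123
grip_force: 81.4
```

Emit:
play_rows(series=[[0, [0, 0, -0.03], [0, 0, 0]], [0, [0, 0, 0], [0, 0, 0]], [0, [0, 0, 0], [0, 0, 0]]])

```text
t: 31.2
tool_pos: [0.5019, 0.1522, 0.2261]
tool_rot: [-2.763, -1.495, -0.008]
contact_force: [2.7, 2.2, 6.3]
opening: 0.0123
grip_force: 81.3
```

```bash
python3 - <<'E'
from h import *
plan([.4992,.1505,.2265],-31.2); print(ctrl.get_obs()['wrist_torque'])
E
```

```text
t 31.2 p [0.5019 0.1522 0.2261] yaw -33.18 tilt [0.0043 0.0025] open 0.0123 F [2.7 2.2 6.3]
shift now-axes [-0.057 -0.027 -0.008]
turn -0.248 shift after turn [-0.056 -0.029 -0.008]
full turn rotvec/8deg [ 0.017 -0.031 -0.248]
[ 0.47952666 -0.33136893 -0.04127009]
```

Test of the lock: raise on while still gripping, and watch for Fz to turn to pulling.

Emit:
play_rows(series=[[0, [0, 0, -0.03], [0, 0, 0]], [0, [0, 0, 0], [0, 0, 0]], [0, [0, 0, 0], [0, 0, 0]]])

```text
t: 31.58
tool_pos: [0.5018, 0.1521, 0.2273]
tool_rot: [-2.763, -1.495, -0.007]
contact_force: [4.5, 3.4, 5.8]
opening: 0.0128
grip_force: 81.2
```

Emit:
play_rows(series=[[0, [0, 0, -0.03], [0, 0, 0]], [0, [0, 0, 0], [0, 0, 0]], [0, [0, 0, 0], [0, 0, 0]]])

```text
t: 31.95
tool_pos: [0.5017, 0.152, 0.2278]
tool_rot: [-2.763, -1.495, -0.007]
contact_force: [6.3, 2.9, 2.6]
opening: 0.0129
grip_force: 80.7
```

Emit:
play_rows(series=[[0, [0, 0, -0.03], [0, 0, 0]], [0, [0, 0, 0], [0, 0, 0]], [0, [0, 0, 0], [0, 0, 0]]])

```text
t: 32.33
tool_pos: [0.5016, 0.152, 0.228]
tool_rot: [-2.763, -1.494, -0.006]
contact_force: [8.3, 4.4, -1.7]
opening: 0.012
grip_force: 80.0
```

Emit:
play_rows(series=[[0, [0, 0, 0.05], [0, 0, 0]], [0, [0, 0, 0], [0, 0, 0]], [1, [0, 0, 0], [0, 0, 0]], [1, [0, 0, 0], [0, 0, 0]], [1, [0, 0, 0], [0, 0, 0]], [1, [0, 0, 0], [0, 0, 0]]])

```text
t: 33.08
tool_pos: [0.4995, 0.1511, 0.2255]
tool_rot: [-2.763, -1.494, 0.005]
contact_force: [0.1, 0.8, 0.3]
opening: 0.0834
grip_force: 0.0
```

```bash
python3 - <<'E'
from h import *
plan([.4992,.1505,.2265],-31.2)
c=cam('wrist'); import pickle; pickle.dump(c,open('c10.pkl','wb'))
E
```

```text
t 33.08 p [0.4995 0.1511 0.2255] yaw -33.2 tilt [-0.0032 -0.0005] open 0.0834 F [0.1 0.8 0.3]
shift now-axes [-0.013  0.001 -0.019]
turn -0.25 shift after turn [-0.013  0.    -0.019]
full turn rotvec/8deg [-0.017  0.015 -0.25 ]
```

It resisted the pull at TCP .228, i.e. foot about 33 mm above the flange, so it is locked. Now I back off and check numerically.

Emit:
play_rows(series=[[1, [0, 0, -0.5], [0, 0, 0]], [1, [0, 0, -1], [0, 0, 0]], [1, [0, 0, -1], [0, 0, 0]], [1, [0, 0, -0.5], [0, 0, 0]], [1, [0, 0, 0], [0, 0, 0]], [1, [0, 0, 0], [0, 0, 0]], [1, [0, 0, 0], [0, 0, 0]]])

```text
t: 34.0
tool_pos: [0.4996, 0.1511, 0.3738]
tool_rot: [-2.762, -1.493, 0.008]
contact_force: [-0.3, -0.7, 0.1]
opening: 0.0857
grip_force: 0.0
```

```bash
python3 - <<'E'
from h import *
plan([.4992,.1505,.3],-31.2); o,p,M,y=st()
c=cam('wrist'); g=c[0].mean(2)
u,v=proj([[.4998,.150,.215]],c)[0]; print(u,v)
m=(g<50).astype(np.uint8); m[int(v)+75:]=0; m[:, :int(u)-60]=0; m[:, int(u)+60:]=0
n,l,s,ce=cv2.connectedComponentsWithStats(m); i=1+np.argmax(s[1:,4]); print('knob blob',s[i],ce[i])
b=(l==i)
for r in range(s[i,1],s[i,1]+s[i,3],3): q=np.where(b[r])[0]; print(r,q.min(),q.max(),end=' | ')
x,yy,w,h=s[i,:4]
row=max(range(yy,yy+h),key=lambda r:b[r].sum()); q=np.where(b[row])[0]
e=onplane([[q.min()-.5,row],[q.max()+.5,row],[ce[i][0],yy-.5]],.165+.0325+.028,c); print('\n',row,[(M.T@(k-p)*1000).round(1) for k in e],e.round(4))
# disc rim
E
```

```text
t 34.0 p [0.4996 0.1511 0.3738] yaw -33.19 tilt [-0.0057 -0.0007] open 0.0857 F [-0.3 -0.7  0.1]
shift now-axes [-0.01   0.007  1.475]
turn -0.249 shift after turn [-0.015  0.     1.475]
full turn rotvec/8deg [-0.032  0.026 -0.249]
253.570908499431 177.2593793249832
knob blob [ 234  158   44   49 1553] [255.44430135 180.01481005]
158 251 260 | 161 244 267 | 164 240 271 | 167 238 274 | 170 236 275 | 173 235 276 | 176 234 276 | 179 234 277 | 182 234 276 | 185 235 276 | 188 236 275 | 191 237 274 | 194 241 270 | 197 244 266 | 200 249 262 | 203 250 261 | 206 251 259 | 
 177 [array([  2.6, -19.6, 148.3]), array([  2.7,  26.5, 148.1]), array([ 23.3,   3.4, 148.2])] [[0.4838 0.164  0.2255]
 [0.5224 0.1388 0.2255]
 [0.5143 0.1687 0.2255]]
```

The knob is centred to about 2 mm and its bar is square to the pin line within about 2°. I hand it in.

```bash
python3 -c "
from station import ctrl
print(ctrl.finish_job())"
```

```text
the job is handed in; nothing more can be done
None
```

The disc is flush on the flange over its drive pins and the knob is locked (it held against an upward pull); I handed in at about 34 s with no verdict returned, I felt no clear hard stop at the end of the quarter turn, and I viewed 12 pictures against the limit of 10.

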